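# Even up and tighten a book press crosswise

### The arm

A 6-joint arm with a two-finger parallel gripper is mounted at the origin on the work surface. World frame = base frame: x ahead of the robot, y to its left, z up, the work surface at z = 0. Lengths are in m, angles in degrees, forces in N, time in s.
With the tool pointing down it reaches from about 0.375 to 0.9 m from the base axis. Payload 3.1 kg.
Tool frame: the origin (TCP) lies between the finger pads; the fingertips stand 22 mm ahead of it and the grasp point (between the pads) lies 3 mm ahead of it (bot.tip_extent is the distance from the TCP to the fingertips, in m); y points along the fingers, z is the direction in which the jaws open and shut, and the axes are right-handed (so a half turn about y gives the same grasp; the last joint's range is limited). The gripper opens to 87 mm and grips with 3 to 60 N. Pads are 19 mm wide; open, the fingers measure 117 mm over their backs; the gripper's body (75 mm by 190 mm) begins 51 mm behind the grasp point.
Start: joints at [62.71, 30.224, 82.088, -0, 67.689, -10.227], TCP at [0.183, 0.597, 0.245] pointing down, gripper open.
Joint ranges: [-176.69, 176.69], [-43.24, 126.21], [12.49, 139.97], [-82, 262], [0, 151.66], [-163.58, 163.58]. Speed limits (degrees/s): [159.86, 159.86, 180, 180, 180, 180].

### API

Orientations are given as a 3x3 rotation matrix whose columns are the frame's x, y, z axes.
In Python, from rig import bot, eyes, models gives the robot as it stands. The module is installed in compiled form; this text tells all that it offers.
- The arm moves only by the tool arm_command, never from a script. Its arguments are lists of equal length, an entry for each row: "translation": the shift along the tool's x, y, z each as a share of 0.08 m, from -1 to 1, a list of three; "rotation": the turn, a rotation vector about the tool's x, y, z each as a share of 60 degrees, from -1 to 1, a list of three; "grip": the closure, from -1 (fully open) to 1 (shut), so that 0 is half open. In form: {"translation": [[x, y, z], ...], "rotation": [[rx, ry, rz], ...], "grip": [grip, ...]}. A call has 1 to 5 rows; each row is the pose to reach, as a shift and turn from the pose commanded when the call began, along the tool's axes at that moment; what a row does not reach only later rows make up. A row lasts 1/10 s, in which the tool goes at most 50 mm and 8.59 degrees, less where a joint would pass 70% of its speed; a pose out of reach is approached as far as the arm can. A call with a number of a shift or a turn outside -1 to 1 is refused whole. A call with a gripper value outside its range is refused whole. The fingers move at their own pace and stop on an object; the grip force is fixed at half the most. Time passes only in rows, so rows that repeat a pose let the fingers close. It gives the time, the measured TCP pose, the force and the opening at its end, in the units of the state.
- bot.read_state(): the state, without advancing time (a new reading comes with each control period).
- eyes.capture(name): name is "scene" or "side" or "wrist"; returns a dict with "image" (420x560x3 uint8, blue, green, red), "mtx" (3x3 intrinsics, pixels), "rvec" (rotation vector, rad) and "tvec" (3), from world to camera coordinates, as OpenCV has them; the wrist camera has in their place "hand_eye" (4x4, takes a point from camera to tool coordinates, whose origin is the TCP and whose axes are the tool frame's). Camera axes: x right, y down, z forward; pixel columns grow to the right and rows downward; lengths in m; the calibration is good to about 2 mm. A picture is of the moment at which its call begins: read the wrist's pose just before it. There is no depth.
- bot.hand_in(): hands the job in, once; it reports no verdict.
Trained networks look in the newest picture that a camera, given by its name, has taken for a name from the list of things; names that differ only in an ending like _2 or _b are one class to them, and where a whole thing is asked for, a point or a joint stands for the part that bears it (a point fixed in the world has none). Each returns a list of dicts, best first, with "conf" (0 to 1); they miss things now and then, are a little off and sometimes report something else, mostly with a low value. They report only what shows in the picture. A call takes as long as a camera call.
- models.recognise(camera, thing): "extent" ([left, top, right, bottom] as shares, 0 to 1, of the picture: columns of its width, rows of its height, round what is visible of it).
- models.spot_point(camera, thing): "point" ([column, row] as shares, 0 to 1, of the picture: columns of its width, rows of its height: a listed point, or the origin of a listed thing).
The state is a dict: "time_s": time; "joint_positions": joint angles; "qvel": joint speeds; "tau": joint torques, N m; "position": TCP position; "tcp_rot": TCP orientation; "force": force on the tool from outside, world axes, zero at the start; "moment": the same for the moment, N m; "opening": opening from 0.0 (shut) to 1.0 (fully open).
Only numpy, scipy, OpenCV 4.12 (cv2) and the standard library are available. Lean on these libraries where they do the work, as an engineer would, in place of code of your own. Each camera call takes 0.05 s, during which the arm holds its last target. There are 200 camera calls.

### The job

The book in the press is held by four knobs, and the first round of tightening was left unfinished: three knobs point at their yellow dots, one still points near its red dot. Turn that one clockwise to its yellow dot and let go; then tighten all four clockwise from yellow to green in crisscross order: one knob, next the one diagonally opposite, and only then the other two, letting go of each knob after its turn.

Things in the scene. Friction and masses are not known exactly. Their poses are not given: they have to be found in the camera images.
- press: Press, fixed on the desk at any yaw: two 210 mm square wooden boards with a blue book between. Origin under its centre at desk level, z up; board top at z = 76 mm. On it four black T-knobs on a 120 mm square. Round each, 35 mm from its axis, three black-rimmed 17 mm dots on the board: red, yellow, green, 60 degrees apart, clockwise from above. Knobs turn stiffly (0.06 N m), stay where left, do not rise or sink.
- knob_a (a joint): Turn (rad) of the knob at x, y = (+60, +60) mm in the press frame, opposite knob_c; grows clockwise from above. At 0 its white stripe points along the press's -x at the red dot, 1.05 yellow, 2.09 green, stop at 2.27. 40 mm collar, top 7 mm above the board; on it a bar 44 long, 14 wide, 6 to 40 mm above the board, lying along the stripe that marks one end: pinch across the 14 mm, 30 mm above the board.
- knob_b (a joint): Turn (rad) of the knob at x, y = (-60, +60) mm in the press frame, opposite knob_d; grows clockwise from above. At 0 its white stripe points along the press's -x at the red dot, 1.05 yellow, 2.09 green, stop at 2.27. 40 mm collar, top 7 mm above the board; on it a bar 44 long, 14 wide, 6 to 40 mm above the board, lying along the stripe that marks one end: pinch across the 14 mm, 30 mm above the board.
- knob_c (a joint): Turn (rad) of the knob at x, y = (-60, -60) mm in the press frame, opposite knob_a; grows clockwise from above. At 0 its white stripe points along the press's -x at the red dot, 1.05 yellow, 2.09 green, stop at 2.27. 40 mm collar, top 7 mm above the board; on it a bar 44 long, 14 wide, 6 to 40 mm above the board, lying along the stripe that marks one end: pinch across the 14 mm, 30 mm above the board.
- knob_d (a joint): Turn (rad) of the knob at x, y = (+60, -60) mm in the press frame, opposite knob_b; grows clockwise from above. At 0 its white stripe points along the press's -x at the red dot, 1.05 yellow, 2.09 green, stop at 2.27. 40 mm collar, top 7 mm above the board; on it a bar 44 long, 14 wide, 6 to 40 mm above the board, lying along the stripe that marks one end: pinch across the 14 mm, 30 mm above the board.

How it is judged:
By the outcome, as a careful person would: the job done as asked, in the order asked, and still so for the second after the job is handed in, with the robot touching nothing.
It also fails if it takes over 67 s, if anything falls off the work surface, if the arm or the gripper's body presses on something with over 40 N, if the wrist force passes 120 N, or if a joint passes its speed limit or range.

## Working session

There is one attempt and no reset: what is moved stays moved. The work goes in short steps, Python scripts to look and compute and a tool call to move; the robot and the scene stay as the last step left them, time stands still between calls to the robot, and variables do not carry over. Pictures are saved under pics/ and viewed, about 8 in all and at most 12, crops included, and the job is handed in when it is done.

Besides the shell and the picture viewer there is one more tool, called after "Request:" by a JSON object that holds its "op" and its "data", one argument or row to a line. arm_command: Moves the arm, as the interface text tells. Shift numbers are shares of 0.08 m and turn numbers shares of 60 degrees, none past 1 either way. Its arguments: {"type":"object","properties":{"translation":{"type":"array"},"rotation":{"type":"array"},"grip":{"type":"array"}},"required":["translation","rotation","grip"]}

```bash
mkdir -p pics; python3 - <<'E'
from rig import bot,eyes,models
import cv2,numpy as np
s=bot.read_state();print(s)
a=[]
for n in("scene","wrist"):
    c=eyes.capture(n);cv2.imwrite(f"pics/{n}0.png",c["image"])
    print(n,c["mtx"],c.get("rvec"),c.get("tvec"),c.get("hand_eye"))
    for t in("press","knob_a"):
        print(t,models.spot_point(n,t)[:5])
    a.append(c["image"])
E
```

```text
{'time_s': 0.0, 'joint_positions': array([ 6.27096837e+01,  3.02788571e+01,  8.21566522e+01,  5.34924154e-04,
        6.76865129e+01, -1.02273337e+01]), 'qvel': array([-0.03591693, -0.07116282, -0.02463166,  0.05587949, -0.00587264,
        0.0067887 ]), 'tau': array([-5.79813022e-04, -4.40032876e+01, -1.76592100e+01,  6.33171550e-02,
        5.80625923e-02, -1.56423148e-04]), 'position': array([0.18304454, 0.59688887, 0.24357125]), 'tcp_rot': array([[ 9.55981555e-01, -9.84136002e-04,  2.93425116e-01],
       [-2.93426512e-01, -1.88868178e-03,  9.55979767e-01],
       [-3.86627435e-04, -9.99997732e-01, -2.09431654e-03]]), 'force': array([-0.02976863, -0.63706439,  0.60917453]), 'moment': array([-0.01310079, -0.01362144,  0.03262503]), 'opening': 1.0010661531283191}
scene [[458.52345563   0.         277.87628507]
 [  0.         458.52345563 202.16752258]
 [  0.           0.           1.        ]] [ 0.86182604  2.42499009 -1.23765796] [ 0.43794998 -0.18352853  1.02849092] None
press [{'point': [0.3904, 0.4564], 'conf': 0.66}]Traceback (most recent call last):
  File "<stdin>", line 9, in <module>
ValueError: it knows: press
```

```bash
python3 -c "
import cv2
a=cv2.imread('pics/scene0.png');b=cv2.imread('pics/wrist0.png')
import numpy as np
h=np.hstack([a,b]);cv2.imwrite('pics/both0.png',cv2.resize(h,(800,300),interpolation=cv2.INTER_AREA))"
```

```text
[ WARN:0@0.035] global loadsave.cpp:275 findDecoder imread_('pics/wrist0.png'): can't open/read file: check file path/integrity
Traceback (most recent call last):
ValueError: all the input arrays must have same number of dimensions, but the array at index 0 has 3 dimension(s) and the array at index 1 has 1 dimension(s)
```

```bash
python3 - <<'E'
from rig import bot,eyes,models
import cv2,numpy as np
a=[]
for n in("scene","side","wrist"):
    c=eyes.capture(n);cv2.imwrite(f"pics/{n}0.png",c["image"])
    np.savez(f"{n}.npz",**c)
    print(n,c["mtx"].tolist(),c.get("rvec"),c.get("tvec"),c.get("hand_eye"))
    print(models.spot_point(n,"press"))
    try:print(models.recognise(n,"knob_a"))
    except Exception as e:print(e)
    a.append(c["image"])
a.append(a[0]*0)
h=np.vstack([np.hstack(a[:2]),np.hstack(a[2:])]);cv2.imwrite('pics/both0.png',cv2.resize(h,(800,600),interpolation=cv2.INTER_AREA))
E
```

```text
scene [[458.52345563362695, 0.0, 277.8762850654061], [0.0, 458.52345563362695, 202.16752257947442], [0.0, 0.0, 1.0]] [ 0.86182604  2.42499009 -1.23765796] [ 0.43794998 -0.18352853  1.02849092] None
[{'point': [0.393, 0.4552], 'conf': 0.9}]
[{'extent': [0.3193, 0.3764, 0.3818, 0.4619], 'conf': 0.88}, {'extent': [0.2761, 0.3069, 0.3209, 0.3748], 'conf': 0.87}, {'extent': [0.3904, 0.2664, 0.4313, 0.3283], 'conf': 0.74}]
side [[477.0361130813203, 0.0, 282.9494753732729], [0.0, 477.0361130813203, 215.3920414064698], [0.0, 0.0, 1.0]] [ 2.0584206  -0.77186758  0.37881452] [-0.40359053  0.29791092  0.35020865] None
[]
[{'extent': [0.5363, 0.5512, 0.6089, 0.6586], 'conf': 0.9}, {'extent': [0.6705, 0.696, 0.7632, 0.8176], 'conf': 0.84}, {'extent': [0.6757, 0.4686, 0.7455, 0.566], 'conf': 0.82}, {'extent': [0.8152, 0.5774, 0.9016, 0.6912], 'conf': 0.69}]
wrist [[343.2831352162142, 0.0, 276.44249018342066], [0.0, 343.2831352162142, 206.780110686736], [0.0, 0.0, 1.0]] None None [[ 1.85597171e-04  9.69958067e-01  2.43272098e-01 -6.62720986e-02]
 [-5.85803494e-04 -2.43271955e-01  9.69957944e-01 -1.40137125e-01]
 [ 9.99999811e-01 -3.22531095e-04  5.23054238e-04 -6.32347069e-04]
 [ 0.00000000e+00  0.00000000e+00  0.00000000e+00  1.00000000e+00]]
[]
[]
```

View pics/both0.png

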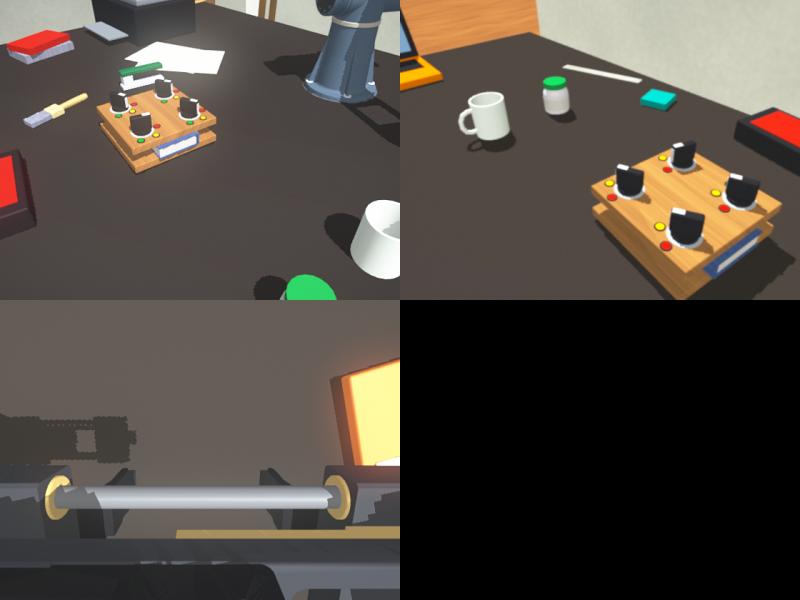

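```bash
cat > h.py <<'E'
import numpy as np,cv2
from scipy.optimize import least_squares
from scipy.spatial import cKDTree
K=np.array([[60,60],[-60,60],[-60,-60],[60,-60]])/1000
A=np.radians([180,120,60])
def Rz(t):return np.array([[np.cos(t),-np.sin(t)],[np.sin(t),np.cos(t)]])
def dots(img,box):
    h=cv2.cvtColor(img,cv2.COLOR_BGR2HSV);out=[]
    for lo,hi in(((0,),(7,)),((24,),(34,)),((50,),(75,))):
        m=cv2.inRange(h,(lo[0],150,90),(hi[0],255,255))
        if lo[0]==0:m|=cv2.inRange(h,(173,150,90),(180,255,255))
        n,_,st,ce=cv2.connectedComponentsWithStats(m)
        out.append(np.array([ce[i] for i in range(1,n) if 12<st[i,4]<600 and box[0]<ce[i,0]<box[2] and box[1]<ce[i,1]<box[3]]).reshape(-1,2))
    return out
def world(p,l):  # l: press pts Nx2, p=(x,y,z,yaw)
    q=np.asarray(l)@Rz(p[3]).T+p[:2];return np.c_[q,np.full(len(q),p[2])]
def dotpts(k):return np.array([K+.035*np.array([np.cos(A[k]),np.sin(A[k])])])[0]
E
python3 - <<'E'
from h import *
V=[]
for n,b in(("scene",(130,100,310,250)),("side",(260,190,560,420))):
    c=np.load(n+".npz");d=dots(c["image"],b);print(n,[len(x) for x in d]);V.append((c,d))
    print([x.round().tolist() for x in d])
def res(p):
    r=[]
    for c,d in V:
        for k in range(3):
            if len(d[k])==0: continue
            q=cv2.projectPoints(world(p,dotpts(k)),c["rvec"],c["tvec"],c["mtx"],None)[0][:,0]
            i=cKDTree(q).query(d[k])[1]; r.append((q[i]-d[k]).ravel())
    return np.concatenate(r)
c=V[0][0];R=cv2.Rodrigues(c["rvec"])[0]
ray=R.T@np.linalg.inv(c["mtx"])@[.393*560,.4552*420,1];o=-R.T@c["tvec"].ravel();g=o-ray*o[2]/ray[2];print(g)
best=min((least_squares(res,[g[0],g[1],.076,np.radians(y)],loss="soft_l1",f_scale=2,diff_step=1e-5) for y in range(0,360,15)),key=lambda s:s.cost)
p=best.x;print(p,np.degrees(p[3]),best.cost,np.abs(res(p)).max());np.save("p.npy",p)
# rectified top views at knob-top height 40mm
for n,(c,d) in zip("ab",V):
    L=np.array([[.115,.115],[-.115,.115],[-.115,-.115],[.115,-.115]])
    q=cv2.projectPoints(world(p+[0,0,.04,0],L),c["rvec"],c["tvec"],c["mtx"],None)[0][:,0].astype(np.float32)
    S=400;H=cv2.getPerspectiveTransform(q,np.float32([[S,0],[0,0],[0,S],[S,S]]))
    im=cv2.warpPerspective(c["image"],H,(S,S),flags=cv2.INTER_CUBIC)
    for k in K: cv2.circle(im,(int(S/2+k[0]/.23*S),int(S/2-k[1]/.23*S)),2,(255,0,255),-1)
    globals()["im"+n]=im
cv2.imwrite("pics/rect.png",np.hstack([ima,imb]))
w=world(p,K);print(w,np.hypot(w[:,0],w[:,1]))
E
```

```text
scene [4, 4, 5]
[[[246.0, 127.0], [187.0, 145.0], [282.0, 154.0], [219.0, 176.0]], [[246.0, 136.0], [185.0, 155.0], [284.0, 164.0], [218.0, 188.0]], [[173.0, 100.0], [229.0, 141.0], [166.0, 162.0], [266.0, 171.0], [197.0, 196.0]]]
side [4, 4, 0]
[[[374.0, 237.0], [296.0, 276.0], [454.0, 291.0], [372.0, 344.0]], [[367.0, 221.0], [293.0, 256.0], [442.0, 270.0], [363.0, 317.0]], []]
[ 0.58816994 -0.13138949  0.        ]
[ 0.59133369 -0.12706619  0.0777023  -0.0898374 ] -5.147304038068054 130.12222230621737 61.27802972486582
[[ 0.65647473 -0.07269115  0.0777023 ]
 [ 0.53695865 -0.06192516  0.0777023 ]
 [ 0.52619266 -0.18144124  0.0777023 ]
 [ 0.64570874 -0.19220723  0.0777023 ]] [0.660487   0.54051764 0.55659648 0.67370869]
```

View pics/rect.png

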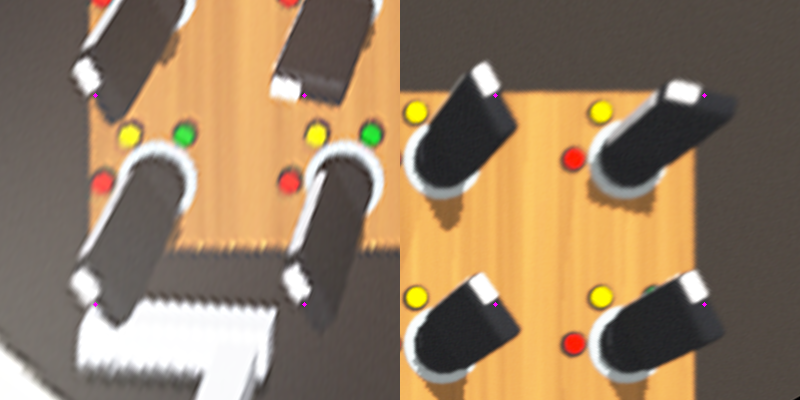

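Two views agree: the press centre is at about (0.591, -0.127), yaw about -5°. Knob_a (upper right) points near red and the other three at yellow. Next I move to a wrist viewpoint short of the press.

Request:
{"op": "arm_command", "data": {
  "translation": [
    [0.25,0,-0.3],
    [0.5,0,-0.6],
    [0.74,0,-0.9]
  ],
  "rotation": [
    [0,0,0],
    [0,0,0],
    [0,0,0]
  ],
  "grip": [-1,-1,-1]
}}

```text
time_s: 0.85
position: [0.219, 0.5104, 0.2445]
tcp_rot: [[0.956, 0.0, 0.293], [-0.293, 0.0, 0.956], [0.0, -1.0, 0.0]]
force: [0.7, 0.5, -0.1]
opening: 0.999
```

Request:
{"op": "arm_command", "data": {
  "translation": [
    [0.25,0,-0.3],
    [0.5,0,-0.6],
    [0.74,0,-0.9]
  ],
  "rotation": [
    [0,0,0],
    [0,0,0],
    [0,0,0]
  ],
  "grip": [-1,-1,-1]
}}

```text
time_s: 1.15
position: [0.2547, 0.424, 0.2448]
tcp_rot: [[0.956, 0.001, 0.293], [-0.293, 0.0, 0.956], [0.0, -1.0, 0.001]]
force: [0.6, -0.2, -0.1]
opening: 1.0
```

Request:
{"op": "arm_command", "data": {
  "translation": [
    [0.25,0,-0.3],
    [0.5,0,-0.6],
    [0.74,0,-0.9]
  ],
  "rotation": [
    [0,0,0],
    [0,0,0],
    [0,0,0]
  ],
  "grip": [-1,-1,-1]
}}

```text
time_s: 1.45
position: [0.2903, 0.3378, 0.2448]
tcp_rot: [[0.956, 0.001, 0.293], [-0.293, 0.0, 0.956], [0.001, -1.0, 0.001]]
force: [0.4, -0.5, 0.1]
opening: 1.005
```

Request:
{"op": "arm_command", "data": {
  "translation": [
    [0.25,0,-0.3],
    [0.5,0,-0.6],
    [0.74,0,-0.9]
  ],
  "rotation": [
    [0,0,0],
    [0,0,0],
    [0,0,0]
  ],
  "grip": [-1,-1,-1]
}}

```text
time_s: 1.75
position: [0.3258, 0.2516, 0.2449]
tcp_rot: [[0.956, 0.001, 0.293], [-0.293, 0.0, 0.956], [0.001, -1.0, 0.001]]
force: [0.2, 0.1, 0.1]
opening: 1.0
```

Request:
{"op": "arm_command", "data": {
  "translation": [
    [0.25,0,-0.3],
    [0.5,0,-0.6],
    [0.74,0,-0.9]
  ],
  "rotation": [
    [0,0,0],
    [0,0,0],
    [0,0,0]
  ],
  "grip": [-1,-1,-1]
}}

```text
time_s: 2.05
position: [0.3613, 0.1653, 0.2449]
tcp_rot: [[0.956, 0.001, 0.293], [-0.293, 0.0, 0.956], [0.001, -1.0, 0.001]]
force: [0.8, 0.1, -0.0]
opening: 1.001
```

Request:
{"op": "arm_command", "data": {
  "translation": [
    [0.25,0,-0.3],
    [0.5,0,-0.6],
    [0.74,0,-0.9]
  ],
  "rotation": [
    [0,0,0],
    [0,0,0],
    [0,0,0]
  ],
  "grip": [-0.4,-0.4,-0.4]
}}

```text
time_s: 2.35
position: [0.3968, 0.079, 0.2449]
tcp_rot: [[0.956, 0.001, 0.294], [-0.294, -0.0, 0.956], [0.001, -1.0, 0.0]]
force: [0.7, 0.2, -0.5]
opening: 0.806
```

Request:
{"op": "arm_command", "data": {
  "translation": [
    [0.25,0,-0.3],
    [0.5,0,-0.6],
    [0.74,0,-0.9]
  ],
  "rotation": [
    [0,0,0],
    [0,0,0],
    [0,0,0]
  ],
  "grip": [-0.1,-0.1,-0.1]
}}

```text
time_s: 2.65
position: [0.4323, -0.0073, 0.2449]
tcp_rot: [[0.956, 0.001, 0.294], [-0.294, -0.0, 0.956], [0.001, -1.0, 0.0]]
force: [0.3, 0.7, -0.4]
opening: 0.583
```

Request:
{"op": "arm_command", "data": {
  "translation": [
    [0.25,0,-0.3],
    [0.5,0,-0.6],
    [0.74,0,-0.9],
    [0.74,0,-0.9],
    [0.74,0,-0.9]
  ],
  "rotation": [
    [0,0,0],
    [0,0,0],
    [0,0,0],
    [0,0,0],
    [0,0,0]
  ],
  "grip": [-0.1,-0.1,-0.1,-0.1,-0.1]
}}

```text
time_s: 3.15
position: [0.4669, -0.0924, 0.2445]
tcp_rot: [[0.956, -0.001, 0.295], [-0.295, 0.001, 0.956], [-0.001, -1.0, 0.0]]
force: [-0.5, 0.7, -0.2]
opening: 0.547
```

```bash
cat >> h.py <<'E'
def wristcap():
    from rig import bot,eyes
    s=bot.read_state();c=dict(eyes.capture("wrist"))
    T=np.eye(4);T[:3,:3]=s["tcp_rot"];T[:3,3]=s["position"]
    M=np.linalg.inv(T@c["hand_eye"])
    c["rvec"]=cv2.Rodrigues(M[:3,:3])[0];c["tvec"]=M[:3,3];return s,c
def proj(c,P):return cv2.projectPoints(np.asarray(P,float),c["rvec"],c["tvec"],c["mtx"],None)[0][:,0]
def rect(c,p,dz,S=400,h=.115):
    L=np.array([[h,h],[-h,h],[-h,-h],[h,-h]])
    H=cv2.getPerspectiveTransform(proj(c,world(p+[0,0,dz,0],L)).astype(np.float32),np.float32([[S,0],[0,0],[0,S],[S,S]]))
    return cv2.warpPerspective(c["image"],H,(S,S),flags=cv2.INTER_CUBIC)
E
python3 - <<'E'
from h import *
s,c=wristcap();cv2.imwrite("pics/w1.png",c["image"]);np.savez("w1.npz",**c)
p=np.load("p.npy")
V=[(c,dots(c["image"],(0,0,560,420)),1)]
for n,b in(("scene",(130,105,310,250)),("side",(260,190,560,420))):
    e=np.load(n+".npz");V.append((e,dots(e["image"],b),1))
def res(p,V,lock=False):
    r=[]
    for c,d,_ in V:
        for k in range(3):
            q=proj(c,world(p,dotpts(k)))
            if len(d[k]):
                e=q[cKDTree(q).query(d[k])[1]]-d[k]; r.append(e[np.hypot(*e.T)<25].ravel() if lock else e.ravel())
    return np.concatenate(r)
for W in(V,V[:1],V[1:]):
    f=least_squares(res,p,args=(W,),loss="soft_l1",f_scale=2,diff_step=1e-5);print(f.x.round(4),np.degrees(f.x[3]),np.median(abs(res(f.x,W))),len(res(f.x,W)))
    if W is V:P=f.x
P1=least_squares(res,p,args=(V[:1],),loss="soft_l1",f_scale=2,diff_step=1e-5).x
np.save("p.npy",P1)
im=rect(c,P1,.04);im2=rect(c,P1,0)
for k in K:cv2.circle(im,(int(200+k[0]/.23*400),int(200-k[1]/.23*400)),2,(255,0,255),-1)
cv2.imwrite("pics/rw1.png",np.hstack([im,im2]))
E
```

```text
[ 0.5915 -0.1272  0.0776 -0.0859] -4.921876089856453 0.1560688417652898 44
[ 0.5917 -0.1276  0.0764 -0.0791] -4.534125589319504 1.9895196601282805e-13 4
[ 0.5916 -0.1269  0.0775 -0.0886] -5.078222131228046 0.058357599845749064 40
```

View pics/rw1.png

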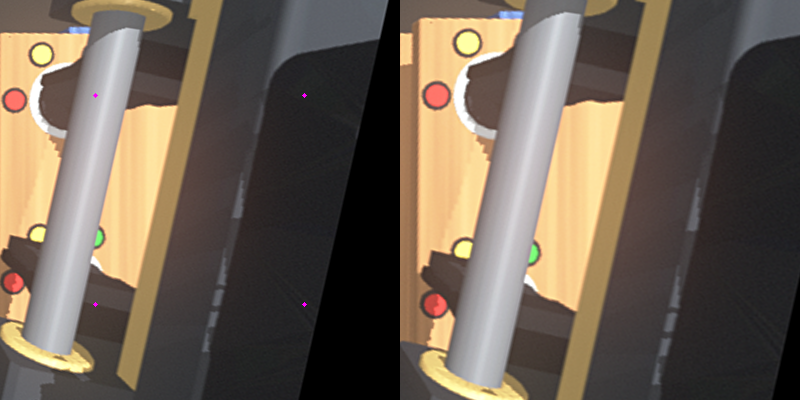

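The wrist camera looks toward tool -x, with the fingers covering +x, so I move past the press.

Request:
{"op": "arm_command", "data": {
  "translation": [
    [0.29,-0.04,0.02],
    [0.58,-0.08,0.04],
    [0.87,-0.12,0.06]
  ],
  "rotation": [
    [0,0,0],
    [0,0,0],
    [0,0,0]
  ],
  "grip": [-0.1,-0.1,-0.1]
}}

```text
time_s: 3.5
position: [0.5349, -0.1064, 0.2543]
tcp_rot: [[0.956, -0.001, 0.292], [-0.292, 0.001, 0.956], [-0.001, -1.0, 0.0]]
force: [0.7, -0.6, -0.6]
opening: 0.554
```

Request:
{"op": "arm_command", "data": {
  "translation": [
    [0.29,-0.04,0.02],
    [0.58,-0.08,0.04],
    [0.87,-0.12,0.06]
  ],
  "rotation": [
    [0,0,0],
    [0,0,0],
    [0,0,0]
  ],
  "grip": [-0.1,-0.1,-0.1]
}}

```text
time_s: 3.8
position: [0.603, -0.122, 0.2638]
tcp_rot: [[0.957, -0.001, 0.292], [-0.292, 0.001, 0.957], [-0.001, -1.0, 0.0]]
force: [-0.6, 0.0, -0.7]
opening: 0.553
```

Request:
{"op": "arm_command", "data": {
  "translation": [
    [0.29,-0.04,0.02],
    [0.58,-0.08,0.04],
    [0.87,-0.12,0.06],
    [0.87,-0.12,0.06],
    [0.87,-0.12,0.06]
  ],
  "rotation": [
    [0,0,0],
    [0,0,0],
    [0,0,0],
    [0,0,0],
    [0,0,0]
  ],
  "grip": [-0.1,-0.1,-0.1,-0.1,-0.1]
}}

```text
time_s: 4.3
position: [0.6699, -0.138, 0.2728]
tcp_rot: [[0.956, -0.002, 0.292], [-0.292, 0.001, 0.956], [-0.003, -1.0, 0.0]]
force: [-0.4, 0.6, -1.0]
opening: 0.554
```

```bash
cat > fit.py <<'E'
import sys
from h import *
n=sys.argv[1]
s,c=wristcap();cv2.imwrite(f"pics/w{n}.png",c["image"]);np.savez(f"w{n}.npz",**c)
print(s["time_s"],s["position"].round(4))
p=np.array([.5915,-.1270,.0775,-.088])
V=[(c,dots(c["image"],(0,0,560,420)))];print([len(d) for d in V[0][1]])
for m,b in(("scene",(130,105,310,250)),("side",(260,190,560,420))):
    e=np.load(m+".npz");V.append((e,dots(e["image"],b)))
def res(p,V):
    r=[]
    for c,d in V:
        for k in range(3):
            q=proj(c,world(p,dotpts(k)))
            if len(d[k]):
                D,i=cKDTree(q).query(d[k]);r.append((q[i]-d[k]).ravel())
    return np.concatenate(r)
F={}
for nm,W in(("all",V),("wrist",V[:1])):
    f=least_squares(res,p,args=(W,),loss="soft_l1",f_scale=2,diff_step=1e-5).x;F[nm]=f
    print(nm,f.round(4),np.degrees(f[3]),np.median(abs(res(f,W))))
P=F["wrist"] if len(sys.argv)<3 else F[sys.argv[2]];np.save("p.npy",P)
print(world(P,K).round(4).tolist())
im=rect(c,P,.04);im2=rect(c,P,0)
for k in K:cv2.circle(im,(int(200+k[0]/.23*400),int(200-k[1]/.23*400)),2,(255,0,255),-1)
cv2.imwrite(f"pics/rw{n}.png",np.hstack([im,im2]))
E
python3 fit.py 2
```

```text
4.3 [ 0.6699 -0.138   0.2728]
[3, 0, 0]
all [ 0.5916 -0.1273  0.0775 -0.0882] -5.053188424015517 0.15584782524524599
wrist [ 0.5919 -0.1281  0.0773 -0.0885] -5.0691707563642785 0.04567089771180122
[[0.657, -0.0737, 0.0773], [0.5374, -0.0631, 0.0773], [0.5268, -0.1826, 0.0773], [0.6464, -0.1932, 0.0773]]
```

View pics/rw2.png

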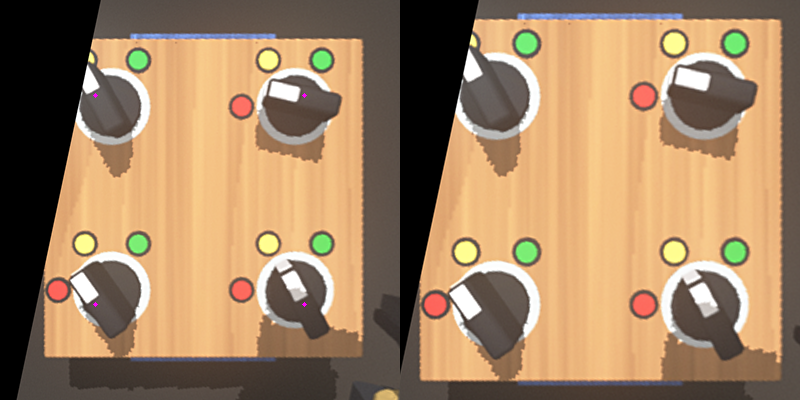

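Clear view: knob_a's stripe is at about 11–12° from red, matching the tool yaw, and the others are at yellow. I descend on knob_a.

Request:
{"op": "arm_command", "data": {
  "translation": [
    [-0.13,0.3,0.25],
    [-0.26,0.6,0.5],
    [-0.39,0.9,0.73],
    [-0.39,0.9,0.73]
  ],
  "rotation": [
    [0,0,0],
    [0,0,0],
    [0,0,0],
    [0,0,0]
  ],
  "grip": [-0.1,-0.1,-0.1,-0.1]
}}

```text
time_s: 4.75
position: [0.6532, -0.0706, 0.1976]
tcp_rot: [[0.957, -0.011, 0.291], [-0.29, 0.004, 0.957], [-0.012, -1.0, 0.001]]
force: [-1.2, 0.3, -0.1]
opening: 0.544
```

Request:
{"op": "arm_command", "data": {
  "translation": [
    [0,0.28,0],
    [0,0.56,0],
    [0,0.84,0],
    [0,0.98,0],
    [0,0.98,0]
  ],
  "rotation": [
    [0,0,0],
    [0,0,0],
    [0,0,0],
    [0,0,0],
    [0,0,0]
  ],
  "grip": [-0.1,-0.1,-0.1,-0.1,-0.1]
}}

```text
time_s: 5.25
position: [0.6572, -0.075, 0.1221]
tcp_rot: [[0.956, -0.003, 0.294], [-0.294, 0.0, 0.956], [-0.003, -1.0, -0.0]]
force: [0.6, -0.2, 0.1]
opening: 0.551
```

Request:
{"op": "arm_command", "data": {
  "translation": [
    [0,0.13,0],
    [0,0.13,0],
    [0,0.13,0],
    [0,0.13,0],
    [0,0.13,0]
  ],
  "rotation": [
    [0,0,0],
    [0,0,0],
    [0,0,0],
    [0,0,0],
    [0,0,0]
  ],
  "grip": [-0.1,1,1,1,1]
}}

```text
time_s: 5.75
position: [0.6586, -0.0747, 0.1132]
tcp_rot: [[0.956, 0.001, 0.293], [-0.293, -0.0, 0.956], [0.001, -1.0, -0.0]]
force: [1.0, -0.9, -0.2]
opening: 0.276
```

Request:
{"op": "arm_command", "data": {
  "translation": [
    [0,0,0],
    [0,0,0],
    [0,0,0],
    [0,0,0],
    [0,0,0]
  ],
  "rotation": [
    [0,0,0],
    [0,0,0],
    [0,0,0],
    [0,0,0],
    [0,0,0]
  ],
  "grip": [1,1,1,1,1]
}}

```text
time_s: 6.25
position: [0.6587, -0.0739, 0.113]
tcp_rot: [[0.956, 0.001, 0.293], [-0.293, 0.001, 0.956], [0.001, -1.0, 0.001]]
force: [0.6, 5.4, 2.3]
opening: 0.157
```

Request:
{"op": "arm_command", "data": {
  "translation": [
    [0,0,0],
    [0,0,0],
    [0,0,0],
    [0,0,0],
    [0,0,0]
  ],
  "rotation": [
    [0,0.1,0],
    [0,0.2,0],
    [0,0.3,0],
    [0,0.4,0],
    [0,0.5,0]
  ],
  "grip": [1,1,1,1,1]
}}

```text
time_s: 6.75
position: [0.6583, -0.0745, 0.113]
tcp_rot: [[0.678, 0.0, 0.735], [-0.735, 0.0, 0.678], [0.0, -1.0, 0.0]]
force: [-0.0, 2.8, 3.9]
opening: 0.158
```

Request:
{"op": "arm_command", "data": {
  "translation": [
    [0,0,0],
    [0,0,0],
    [0,0,0],
    [0,0,0],
    [0,0,0]
  ],
  "rotation": [
    [0,0.1,0],
    [0,0.2,0],
    [0,0.3,0],
    [0,0.3,0],
    [0,0.3,0]
  ],
  "grip": [1,1,1,1,1]
}}

```text
time_s: 7.25
position: [0.658, -0.0747, 0.1129]
tcp_rot: [[0.423, -0.001, 0.906], [-0.906, -0.0, 0.423], [-0.0, -1.0, -0.001]]
force: [-0.4, 2.7, 4.9]
opening: 0.157
```

Request:
{"op": "arm_command", "data": {
  "translation": [
    [0,0,0],
    [0,0,0],
    [0,0,0],
    [0,0,0]
  ],
  "rotation": [
    [0,0,0],
    [0,0,0],
    [0,0,0],
    [0,0,0]
  ],
  "grip": [-0.1,-0.1,-0.1,-0.1]
}}

```text
time_s: 7.65
position: [0.658, -0.075, 0.1121]
tcp_rot: [[0.422, -0.001, 0.907], [-0.907, -0.0, 0.422], [-0.0, -1.0, -0.001]]
force: [-0.1, -0.5, 0.8]
opening: 0.434
```

Request:
{"op": "arm_command", "data": {
  "translation": [
    [0,-0.3,0],
    [0,-0.6,0],
    [0,-1,0],
    [0,-1,0]
  ],
  "rotation": [
    [0,0,0],
    [0,0,0],
    [0,0,0],
    [0,0,0]
  ],
  "grip": [-0.1,-0.1,-0.1,-0.1]
}}

```text
time_s: 8.05
position: [0.6613, -0.0756, 0.1974]
tcp_rot: [[0.422, 0.009, 0.907], [-0.907, -0.003, 0.422], [0.007, -1.0, 0.007]]
force: [0.8, -0.3, 0.0]
opening: 0.548
```

```bash
cat > look.py <<'E'
import sys
from h import *
from rig import eyes,bot
n=sys.argv[1];p=np.load("p.npy");I=[]
for m in sys.argv[2:]:
    c=wristcap()[1] if m=="wrist" else eyes.capture(m)
    im=rect(c,p,.04)
    for k in K:
        o=np.array([200+k[0]/.23*400,200-k[1]/.23*400])
        for a in(0,60,120):
            e=o+38*np.array([-np.cos(np.radians(a)),-np.sin(np.radians(a))]);cv2.line(im,tuple(o.astype(int)),tuple(e.astype(int)),(255,0,255),1,cv2.LINE_AA)
    I.append(im)
cv2.imwrite(f"pics/l{n}.png",np.hstack(I));print(bot.read_state()["time_s"])
E
python3 look.py 1 side wrist
```

```text
8.15
```

View pics/l1.png

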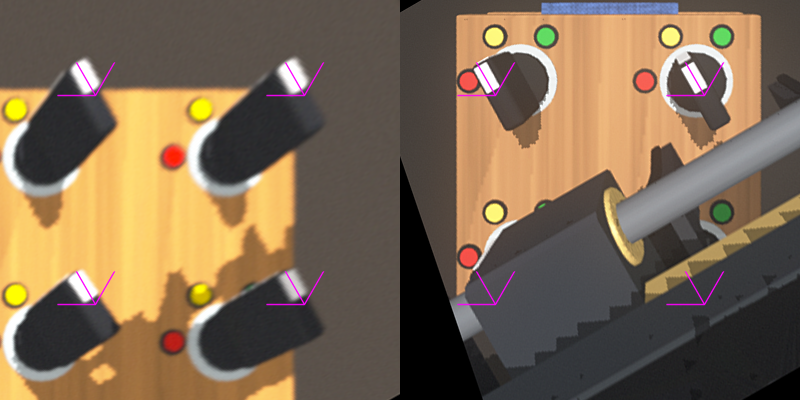

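All four are at yellow and parallel to the 60° overlays. Next: knob_a to green.

Request:
{"op": "arm_command", "data": {
  "translation": [
    [0,0.3,0],
    [0,0.6,0],
    [0,0.9,0],
    [0,1,0],
    [0,1,0]
  ],
  "rotation": [
    [0,0,0],
    [0,0,0],
    [0,0,0],
    [0,0,0],
    [0,0,0]
  ],
  "grip": [-0.1,-0.1,-0.1,-0.1,1]
}}

```text
time_s: 8.65
position: [0.6564, -0.0742, 0.1098]
tcp_rot: [[0.422, -0.005, 0.907], [-0.907, 0.001, 0.422], [-0.004, -1.0, -0.004]]
force: [-0.5, -0.8, -0.4]
opening: 0.514
```

Request:
{"op": "arm_command", "data": {
  "translation": [
    [0,0,0],
    [0,0,0],
    [0,0,0],
    [0,0,0],
    [0,0,0]
  ],
  "rotation": [
    [0,0,0],
    [0,0,0],
    [0,0,0],
    [0,0,0],
    [0,0,0]
  ],
  "grip": [1,1,1,1,1]
}}

```text
time_s: 9.15
position: [0.6582, -0.075, 0.1135]
tcp_rot: [[0.422, 0.0, 0.907], [-0.907, -0.001, 0.422], [0.001, -1.0, -0.0]]
force: [-2.1, -2.2, 4.1]
opening: 0.155
```

Request:
{"op": "arm_command", "data": {
  "translation": [
    [0,0,0],
    [0,0,0],
    [0,0,0],
    [0,0,0],
    [0,0,0]
  ],
  "rotation": [
    [0,0,0],
    [0,0,0],
    [0,0.1,0],
    [0,0.2,0],
    [0,0.3,0]
  ],
  "grip": [1,1,1,1,1]
}}

```text
time_s: 9.65
position: [0.6577, -0.0751, 0.1135]
tcp_rot: [[0.117, -0.001, 0.993], [-0.993, -0.001, 0.117], [0.001, -1.0, -0.001]]
force: [-4.8, -2.4, 6.0]
opening: 0.158
```

Request:
{"op": "arm_command", "data": {
  "translation": [
    [0,0,0],
    [0,0,0],
    [0,0,0],
    [0,0,0],
    [0,0,0]
  ],
  "rotation": [
    [0,0.1,0],
    [0,0.2,0],
    [0,0.3,0],
    [0,0.4,0],
    [0,0.5,0]
  ],
  "grip": [1,1,1,1,1]
}}

```text
time_s: 10.15
position: [0.6568, -0.075, 0.1135]
tcp_rot: [[-0.395, -0.003, 0.919], [-0.919, -0.001, -0.395], [0.002, -1.0, -0.003]]
force: [-5.3, -1.7, 7.8]
opening: 0.158
```

Request:
{"op": "arm_command", "data": {
  "translation": [
    [0,0,0],
    [0,0,0],
    [0,0,0],
    [0,0,0],
    [0,0,0]
  ],
  "rotation": [
    [0,0.1,0],
    [0,0.2,0],
    [0,0.2,0],
    [0,0.2,0],
    [0,0.2,0]
  ],
  "grip": [1,1,1,1,1]
}}

```text
time_s: 10.65
position: [0.6564, -0.0749, 0.1135]
tcp_rot: [[-0.574, -0.004, 0.819], [-0.819, -0.0, -0.574], [0.002, -1.0, -0.003]]
force: [-5.8, -1.3, 8.5]
opening: 0.163
```

Request:
{"op": "arm_command", "data": {
  "translation": [
    [0,0,0],
    [0,0,0],
    [0,0,0],
    [0,0,0]
  ],
  "rotation": [
    [0,0,0],
    [0,0,0],
    [0,0,0],
    [0,0,0]
  ],
  "grip": [-0.1,-0.1,-0.1,-0.1]
}}

```text
time_s: 11.05
position: [0.6585, -0.0745, 0.1122]
tcp_rot: [[-0.574, 0.0, 0.819], [-0.819, 0.0, -0.574], [-0.0, -1.0, 0.0]]
force: [0.4, -0.2, -0.6]
opening: 0.435
```

Request:
{"op": "arm_command", "data": {
  "translation": [
    [0,-0.3,0],
    [0,-0.6,0],
    [0,-1,0]
  ],
  "rotation": [
    [0,0,0],
    [0,0,0],
    [0,0,0]
  ],
  "grip": [-0.1,-0.1,-0.1]
}}

```text
time_s: 11.35
position: [0.6574, -0.0743, 0.1917]
tcp_rot: [[-0.574, -0.003, 0.819], [-0.819, 0.001, -0.574], [0.001, -1.0, -0.003]]
force: [0.3, 0.2, 0.1]
opening: 0.545
```

Request:
{"op": "arm_command", "data": {
  "translation": [
    [0.3,0,-0.08],
    [0.65,0,-0.17],
    [1,0,-0.27]
  ],
  "rotation": [
    [0,0,0],
    [0,0,0],
    [0,0,0]
  ],
  "grip": [-0.1,-0.1,-0.1]
}}

```text
time_s: 11.65
position: [0.5944, -0.128, 0.1928]
tcp_rot: [[-0.574, 0.001, 0.819], [-0.819, -0.0, -0.574], [-0.0, -1.0, 0.001]]
force: [0.4, -0.2, 0.0]
opening: 0.549
```

Request:
{"op": "arm_command", "data": {
  "translation": [
    [0.3,0,-0.08],
    [0.6,0,-0.16],
    [0.9,0,-0.24],
    [1,0,-0.27],
    [1,0,-0.27]
  ],
  "rotation": [
    [0,-0.1,0],
    [0,-0.2,0],
    [0,-0.3,0],
    [0,-0.4,0],
    [0,-0.5,0]
  ],
  "grip": [-0.1,-0.1,-0.1,-0.1,-0.1]
}}

```text
time_s: 12.15
position: [0.5299, -0.1817, 0.1925]
tcp_rot: [[-0.086, -0.0, 0.996], [-0.996, 0.0, -0.086], [-0.0, -1.0, -0.001]]
force: [-0.0, -0.3, -0.3]
opening: 0.548
```

Request:
{"op": "arm_command", "data": {
  "translation": [
    [0.04,0,-0.03],
    [0.04,0,-0.03],
    [0.04,0,-0.03],
    [0.04,0,-0.03],
    [0.04,0,-0.03]
  ],
  "rotation": [
    [0,-0.13,0],
    [0,-0.26,0],
    [0,-0.39,0],
    [0,-0.5,0],
    [0,-0.5,0]
  ],
  "grip": [-0.1,-0.1,-0.1,-0.1,-0.1]
}}

```text
time_s: 12.65
position: [0.5285, -0.1838, 0.1925]
tcp_rot: [[0.421, 0.0, 0.907], [-0.907, -0.0, 0.421], [0.0, -1.0, 0.0]]
force: [0.8, 0.1, -0.7]
opening: 0.553
```

Request:
{"op": "arm_command", "data": {
  "translation": [
    [-0.02,0.3,-0.01],
    [-0.02,0.6,-0.01],
    [-0.02,0.9,-0.01],
    [-0.02,1,-0.01],
    [-0.02,1,-0.01]
  ],
  "rotation": [
    [0,0,0],
    [0,0,0],
    [0,0,0],
    [0,0,0],
    [0,0,0]
  ],
  "grip": [-0.1,-0.1,-0.1,-0.1,1]
}}

```text
time_s: 13.15
position: [0.5263, -0.1823, 0.1115]
tcp_rot: [[0.42, -0.002, 0.907], [-0.907, 0.001, 0.42], [-0.002, -1.0, -0.001]]
force: [0.1, -0.3, 0.6]
opening: 0.514
```

Request:
{"op": "arm_command", "data": {
  "translation": [
    [0,0,0],
    [0,0,0],
    [0,0,0],
    [0,0,0],
    [0,0,0]
  ],
  "rotation": [
    [0,0,0],
    [0,0,0],
    [0,0,0],
    [0,0,0],
    [0,0,0]
  ],
  "grip": [1,1,1,1,1]
}}

```text
time_s: 13.65
position: [0.5275, -0.1829, 0.1133]
tcp_rot: [[0.421, 0.002, 0.907], [-0.907, -0.001, 0.421], [0.002, -1.0, 0.001]]
force: [1.3, 0.5, 3.2]
opening: 0.158
```

Request:
{"op": "arm_command", "data": {
  "translation": [
    [0,0,0],
    [0,0,0],
    [0,0,0],
    [0,0,0],
    [0,0,0]
  ],
  "rotation": [
    [0,0,0],
    [0,0,0],
    [0,0.1,0],
    [0,0.2,0],
    [0,0.3,0]
  ],
  "grip": [1,1,1,1,1]
}}

```text
time_s: 14.15
position: [0.5273, -0.183, 0.1133]
tcp_rot: [[0.117, 0.001, 0.993], [-0.993, -0.001, 0.117], [0.001, -1.0, 0.001]]
force: [-0.7, 0.1, 6.7]
opening: 0.158
```

Request:
{"op": "arm_command", "data": {
  "translation": [
    [0,0,0],
    [0,0,0],
    [0,0,0],
    [0,0,0],
    [0,0,0]
  ],
  "rotation": [
    [0,0.1,0],
    [0,0.2,0],
    [0,0.3,0],
    [0,0.4,0],
    [0,0.5,0]
  ],
  "grip": [1,1,1,1,1]
}}

```text
time_s: 14.65
position: [0.527, -0.1829, 0.1133]
tcp_rot: [[-0.395, 0.0, 0.919], [-0.919, -0.001, -0.395], [0.001, -1.0, 0.001]]
force: [-1.5, -0.2, 7.5]
opening: 0.164
```

Request:
{"op": "arm_command", "data": {
  "translation": [
    [0,0,0],
    [0,0,0],
    [0,0,0],
    [0,0,0],
    [0,0,0]
  ],
  "rotation": [
    [0,0.1,0],
    [0,0.2,0],
    [0,0.2,0],
    [0,0.2,0],
    [0,0.2,0]
  ],
  "grip": [1,1,1,1,1]
}}

```text
time_s: 15.15
position: [0.5269, -0.1828, 0.1133]
tcp_rot: [[-0.574, 0.0, 0.819], [-0.819, -0.001, -0.574], [0.0, -1.0, 0.0]]
force: [-1.1, -0.1, 7.6]
opening: 0.157
```

Request:
{"op": "arm_command", "data": {
  "translation": [
    [0,0,0],
    [0,0,0],
    [0,0,0],
    [0,0,0]
  ],
  "rotation": [
    [0,0,0],
    [0,0,0],
    [0,0,0],
    [0,0,0]
  ],
  "grip": [-0.1,-0.1,-0.1,-0.1]
}}

```text
time_s: 15.55
position: [0.5266, -0.1825, 0.1122]
tcp_rot: [[-0.574, -0.001, 0.819], [-0.819, 0.0, -0.574], [0.0, -1.0, -0.001]]
force: [0.2, 0.2, 0.4]
opening: 0.44
```

Request:
{"op": "arm_command", "data": {
  "translation": [
    [0,-0.3,0],
    [0,-0.6,0],
    [0,-1,0]
  ],
  "rotation": [
    [0,0,0],
    [0,0,0],
    [0,0,0]
  ],
  "grip": [-0.1,-0.1,-0.1]
}}

```text
time_s: 15.85
position: [0.5259, -0.1821, 0.192]
tcp_rot: [[-0.574, -0.003, 0.819], [-0.819, 0.002, -0.574], [0.0, -1.0, -0.004]]
force: [0.2, 0.8, -0.3]
opening: 0.542
```

Request:
{"op": "arm_command", "data": {
  "translation": [
    [-0.2,0,-0.12],
    [-0.4,0,-0.24],
    [-0.65,0,-0.37]
  ],
  "rotation": [
    [0,0,0],
    [0,0,0],
    [0,0,0]
  ],
  "grip": [-0.1,-0.1,-0.1]
}}

```text
time_s: 16.15
position: [0.5324, -0.1229, 0.1928]
tcp_rot: [[-0.575, 0.0, 0.818], [-0.818, -0.0, -0.575], [0.0, -1.0, 0.0]]
force: [0.5, -0.2, -0.2]
opening: 0.551
```

Request:
{"op": "arm_command", "data": {
  "translation": [
    [-0.2,0,-0.12],
    [-0.4,0,-0.24],
    [-0.6,0,-0.36],
    [-0.65,0,-0.38],
    [-0.65,0,-0.38]
  ],
  "rotation": [
    [0,-0.1,0],
    [0,-0.2,0],
    [0,-0.3,0],
    [0,-0.4,0],
    [0,-0.5,0]
  ],
  "grip": [-0.1,-0.1,-0.1,-0.1,-0.1]
}}

```text
time_s: 16.65
position: [0.5373, -0.0619, 0.1923]
tcp_rot: [[-0.082, -0.001, 0.997], [-0.997, 0.0, -0.082], [-0.0, -1.0, -0.001]]
force: [0.4, 0.1, -0.0]
opening: 0.547
```

Request:
{"op": "arm_command", "data": {
  "translation": [
    [0,0,0],
    [0,0,0],
    [0,0,0],
    [0,0,0],
    [0,0,0]
  ],
  "rotation": [
    [0,-0.13,0],
    [0,-0.26,0],
    [0,-0.39,0],
    [0,-0.5,0],
    [0,-0.5,0]
  ],
  "grip": [-0.1,-0.1,-0.1,-0.1,-0.1]
}}

```text
time_s: 17.15
position: [0.5373, -0.063, 0.1923]
tcp_rot: [[0.422, -0.001, 0.907], [-0.907, 0.0, 0.422], [-0.0, -1.0, -0.0]]
force: [0.7, 1.6, -0.3]
opening: 0.547
```

On target for knob_b.

Request:
{"op": "arm_command", "data": {
  "translation": [
    [0,0.3,0],
    [0,0.6,0],
    [0,0.9,0],
    [0,1,0],
    [0,1,0]
  ],
  "rotation": [
    [0,0,0],
    [0,0,0],
    [0,0,0],
    [0,0,0],
    [0,0,0]
  ],
  "grip": [-0.1,-0.1,-0.1,-0.1,1]
}}

```text
time_s: 17.65
position: [0.5367, -0.0628, 0.1114]
tcp_rot: [[0.42, -0.003, 0.907], [-0.907, 0.001, 0.42], [-0.002, -1.0, -0.002]]
force: [0.9, 0.2, -0.6]
opening: 0.521
```

Request:
{"op": "arm_command", "data": {
  "translation": [
    [0,0,0],
    [0,0,0],
    [0,0,0],
    [0,0,0],
    [0,0,0]
  ],
  "rotation": [
    [0,0,0],
    [0,0,0],
    [0,0,0],
    [0,0,0],
    [0,0,0]
  ],
  "grip": [1,1,1,1,1]
}}

```text
time_s: 18.15
position: [0.538, -0.0631, 0.1133]
tcp_rot: [[0.422, 0.001, 0.907], [-0.907, -0.0, 0.422], [0.001, -1.0, 0.001]]
force: [-0.1, -0.0, 3.1]
opening: 0.16
```

Request:
{"op": "arm_command", "data": {
  "translation": [
    [0,0,0],
    [0,0,0],
    [0,0,0],
    [0,0,0],
    [0,0,0]
  ],
  "rotation": [
    [0,0,0],
    [0,0,0],
    [0,0.1,0],
    [0,0.2,0],
    [0,0.3,0]
  ],
  "grip": [1,1,1,1,1]
}}

```text
time_s: 18.65
position: [0.5378, -0.0632, 0.1132]
tcp_rot: [[0.117, 0.001, 0.993], [-0.993, -0.0, 0.117], [0.001, -1.0, 0.001]]
force: [-0.9, 0.8, 6.4]
opening: 0.16
```

Request:
{"op": "arm_command", "data": {
  "translation": [
    [0,0,0],
    [0,0,0],
    [0,0,0],
    [0,0,0],
    [0,0,0]
  ],
  "rotation": [
    [0,0.1,0],
    [0,0.2,0],
    [0,0.3,0],
    [0,0.4,0],
    [0,0.5,0]
  ],
  "grip": [1,1,1,1,1]
}}

```text
time_s: 19.15
position: [0.5376, -0.0632, 0.1133]
tcp_rot: [[-0.395, 0.0, 0.919], [-0.919, -0.0, -0.395], [0.0, -1.0, 0.001]]
force: [-0.7, 0.2, 6.9]
opening: 0.156
```

Request:
{"op": "arm_command", "data": {
  "translation": [
    [0,0,0],
    [0,0,0],
    [0,0,0],
    [0,0,0],
    [0,0,0]
  ],
  "rotation": [
    [0,0.1,0],
    [0,0.2,0],
    [0,0.2,0],
    [0,0.2,0],
    [0,0.2,0]
  ],
  "grip": [1,1,1,1,1]
}}

```text
time_s: 19.65
position: [0.5376, -0.0631, 0.1133]
tcp_rot: [[-0.575, 0.0, 0.818], [-0.818, -0.0, -0.575], [-0.0, -1.0, 0.0]]
force: [-1.2, 0.1, 6.5]
opening: 0.159
```

Request:
{"op": "arm_command", "data": {
  "translation": [
    [0,0,0],
    [0,0,0],
    [0,0,0],
    [0,0,0]
  ],
  "rotation": [
    [0,0,0],
    [0,0,0],
    [0,0,0],
    [0,0,0]
  ],
  "grip": [-0.1,-0.1,-0.1,-0.1]
}}

```text
time_s: 20.05
position: [0.5374, -0.063, 0.1123]
tcp_rot: [[-0.574, -0.0, 0.819], [-0.819, 0.0, -0.574], [0.0, -1.0, -0.001]]
force: [0.3, 0.0, -0.5]
opening: 0.439
```

Request:
{"op": "arm_command", "data": {
  "translation": [
    [0,-0.3,0],
    [0,-0.6,0],
    [0,-1,0]
  ],
  "rotation": [
    [0,0,0],
    [0,0,0],
    [0,0,0]
  ],
  "grip": [-0.1,-0.1,-0.1]
}}

```text
time_s: 20.35
position: [0.5365, -0.0628, 0.1921]
tcp_rot: [[-0.575, -0.003, 0.818], [-0.818, 0.001, -0.575], [0.001, -1.0, -0.003]]
force: [1.1, -0.3, -0.2]
opening: 0.543
```

Request:
{"op": "arm_command", "data": {
  "translation": [
    [0.08,0,0.3],
    [0.18,0,0.65],
    [0.27,0,1]
  ],
  "rotation": [
    [0,0,0],
    [0,0,0],
    [0,0,0]
  ],
  "grip": [-0.1,-0.1,-0.1]
}}

```text
time_s: 20.65
position: [0.5911, -0.1272, 0.1929]
tcp_rot: [[-0.574, 0.0, 0.819], [-0.819, -0.0, -0.574], [-0.0, -1.0, 0.0]]
force: [0.2, 0.7, -0.1]
opening: 0.55
```

Request:
{"op": "arm_command", "data": {
  "translation": [
    [0.08,0,0.3],
    [0.16,0,0.6],
    [0.24,0,0.9],
    [0.28,0,1],
    [0.28,0,1]
  ],
  "rotation": [
    [0,-0.1,0],
    [0,-0.2,0],
    [0,-0.3,0],
    [0,-0.4,0],
    [0,-0.5,0]
  ],
  "grip": [-0.1,-0.1,-0.1,-0.1,-0.1]
}}

```text
time_s: 21.15
position: [0.644, -0.1926, 0.1919]
tcp_rot: [[-0.085, 0.0, 0.996], [-0.996, -0.001, -0.085], [0.0, -1.0, 0.0]]
force: [-0.2, 1.0, 1.1]
opening: 0.555
```

Request:
{"op": "arm_command", "data": {
  "translation": [
    [0.02,0,0.04],
    [0.02,0,0.04],
    [0.02,0,0.04],
    [0.02,0,0.04],
    [0.02,0,0.04]
  ],
  "rotation": [
    [0,-0.13,0],
    [0,-0.26,0],
    [0,-0.39,0],
    [0,-0.5,0],
    [0,-0.5,0]
  ],
  "grip": [-0.1,-0.1,-0.1,-0.1,-0.1]
}}

```text
time_s: 21.65
position: [0.646, -0.1928, 0.192]
tcp_rot: [[0.421, -0.001, 0.907], [-0.907, 0.0, 0.421], [-0.001, -1.0, -0.001]]
force: [-0.1, -0.1, 0.7]
opening: 0.548
```

Request:
{"op": "arm_command", "data": {
  "translation": [
    [0,0.3,0],
    [0,0.6,0],
    [0,0.9,0],
    [0,1,0],
    [0,1,0]
  ],
  "rotation": [
    [0,0,0],
    [0,0,0],
    [0,0,0],
    [0,0,0],
    [0,0,0]
  ],
  "grip": [-0.1,-0.1,-0.1,-0.1,1]
}}

```text
time_s: 22.15
position: [0.6453, -0.1925, 0.111]
tcp_rot: [[0.42, -0.003, 0.907], [-0.907, 0.001, 0.42], [-0.003, -1.0, -0.002]]
force: [-0.4, 0.6, 0.1]
opening: 0.517
```

Request:
{"op": "arm_command", "data": {
  "translation": [
    [0,0,0],
    [0,0,0],
    [0,0,0],
    [0,0,0],
    [0,0,0]
  ],
  "rotation": [
    [0,0,0],
    [0,0,0],
    [0,0,0],
    [0,0,0],
    [0,0,0]
  ],
  "grip": [1,1,1,1,1]
}}

```text
time_s: 22.65
position: [0.6468, -0.1929, 0.1135]
tcp_rot: [[0.422, 0.002, 0.907], [-0.907, -0.0, 0.422], [0.001, -1.0, 0.001]]
force: [-0.8, 0.5, 2.4]
opening: 0.159
```

Request:
{"op": "arm_command", "data": {
  "translation": [
    [0,0,0],
    [0,0,0],
    [0,0,0],
    [0,0,0],
    [0,0,0]
  ],
  "rotation": [
    [0,0,0],
    [0,0,0],
    [0,0.1,0],
    [0,0.2,0],
    [0,0.3,0]
  ],
  "grip": [1,1,1,1,1]
}}

```text
time_s: 23.15
position: [0.6468, -0.193, 0.1135]
tcp_rot: [[0.117, 0.001, 0.993], [-0.993, -0.001, 0.117], [0.001, -1.0, 0.001]]
force: [-0.3, 1.1, 4.9]
opening: 0.158
```

Request:
{"op": "arm_command", "data": {
  "translation": [
    [0,0,0],
    [0,0,0],
    [0,0,0],
    [0,0,0],
    [0,0,0]
  ],
  "rotation": [
    [0,0.1,0],
    [0,0.2,0],
    [0,0.3,0],
    [0,0.4,0],
    [0,0.5,0]
  ],
  "grip": [1,1,1,1,1]
}}

```text
time_s: 23.65
position: [0.6467, -0.193, 0.1135]
tcp_rot: [[-0.395, 0.001, 0.918], [-0.918, -0.001, -0.395], [0.0, -1.0, 0.001]]
force: [-0.7, 0.8, 6.0]
opening: 0.157
```

Request:
{"op": "arm_command", "data": {
  "translation": [
    [0,0,0],
    [0,0,0],
    [0,0,0],
    [0,0,0],
    [0,0,0]
  ],
  "rotation": [
    [0,0.1,0],
    [0,0.2,0],
    [0,0.2,0],
    [0,0.2,0],
    [0,0.2,0]
  ],
  "grip": [1,1,1,1,1]
}}

```text
time_s: 24.15
position: [0.6467, -0.1929, 0.1134]
tcp_rot: [[-0.575, 0.001, 0.818], [-0.818, -0.0, -0.575], [-0.0, -1.0, 0.001]]
force: [-0.1, 1.3, 6.0]
opening: 0.159
```

Request:
{"op": "arm_command", "data": {
  "translation": [
    [0,0,0],
    [0,0,0],
    [0,0,0],
    [0,0,0]
  ],
  "rotation": [
    [0,0,0],
    [0,0,0],
    [0,0,0],
    [0,0,0]
  ],
  "grip": [-0.1,-0.1,-0.1,-0.1]
}}

```text
time_s: 24.55
position: [0.6459, -0.1928, 0.112]
tcp_rot: [[-0.574, -0.001, 0.819], [-0.819, 0.0, -0.574], [0.0, -1.0, -0.001]]
force: [0.5, -0.6, 0.0]
opening: 0.437
```

Request:
{"op": "arm_command", "data": {
  "translation": [
    [0,-0.3,0],
    [0,-0.6,0],
    [0,-1,0]
  ],
  "rotation": [
    [0,0,0],
    [0,0,0],
    [0,0,0]
  ],
  "grip": [-0.1,-0.1,-0.1]
}}

```text
time_s: 24.85
position: [0.6452, -0.1925, 0.1916]
tcp_rot: [[-0.575, -0.004, 0.818], [-0.818, 0.002, -0.575], [0.001, -1.0, -0.004]]
force: [0.1, -0.1, 0.1]
opening: 0.548
```

Request:
{"op": "arm_command", "data": {
  "translation": [
    [0,-0.3,0.3],
    [0,-0.6,0.6],
    [0,-1,1],
    [0,-1,1],
    [0,-1,1]
  ],
  "rotation": [
    [0,-0.12,0],
    [0,-0.24,0],
    [0,-0.36,0],
    [0,-0.48,0],
    [0,-0.6,0]
  ],
  "grip": [-0.1,-0.1,-0.1,-0.1,-0.1]
}}

```text
time_s: 25.35
position: [0.7128, -0.2398, 0.2738]
tcp_rot: [[0.021, 0.003, 1.0], [-1.0, -0.001, 0.021], [0.001, -1.0, 0.003]]
force: [-1.0, -0.1, -0.4]
opening: 0.547
```

```bash
python3 look.py 2 wrist side
```

```text
25.45
```

View pics/l2.png

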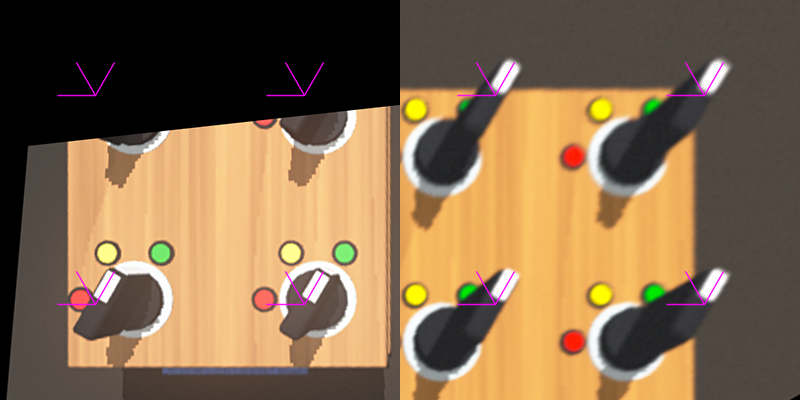

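All four stripes lie along the green (120°) overlays and the arm is clear. I hand in.

```bash
python3 -c "
from rig import bot
print(bot.hand_in())"
```

```text
the job is handed in; nothing more can be done
None
```

The job is done and handed in at about 25.5 s of the 67 s allowed. `knob_a` was the unfinished one, about 12° past its red dot. I turned it to yellow and let go.

I then tightened all four from yellow to green in the order a, c, b, d, opening the gripper and lifting clear after each.

- **Angles:** by the tool's yaw, all four turns ended within a few tenths of a degree of green (`knob_a` measured 119.98° against 120°).
- **Final pictures:** the side view shows all four stripes along the 120° (green) direction. The wrist view confirms this for c and d only, because a and b were mostly outside its frame.
- **Forces:** wrist force readings stayed below about 11 N, and the robot was touching nothing at hand-in.
- **Disagreements:** the camera fits of the press differed by about 1 mm, with board top at 77.3–77.6 mm against the stated 76 mm. An early wrist fit came out about 0.5° different in yaw; it had only two dots to work with, so I dropped it.

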